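# Seat the hex key in the lathe's clamp screw

## Task

Take the larger of the two T-handled hex keys out of the wooden stand and fit it into the hexagonal socket in the clamp screw of the lathe's tool-rest foot, turning it so that its hexagon lines up and drops in fully home, its round collar down on the screw head. Let go and leave it standing there; leave the smaller key in the stand.

Things in the scene. Friction and masses are not known exactly. Their poses are not given: they have to be found in the camera images.
- key_grip (a point): Centre of the larger T-key's wooden crossbar, to grip: 18 mm wide (x), 100 long (y), 22 high; z up the shank; about 0.45 kg. Below this centre: 56 mm round collar, underside 90 mm below; then hexagon 30 mm across flats down to 130 mm below, corners along +x and -x, its last 10 mm tapered to 20 mm. Stands in either hole of the stand, collar on its top, this centre 145 mm above the table.
- socket (a point): Mouth centre of the socket in the top of the clamp screw, 64 mm steel cylinder, top 80 mm above the table; z up. Counterbore 43 mm wide, 5 deep, then brass-lined hexagon 33.4 mm across flats, floor 46 mm down, corners along +x and -x: key enters at equal yaw or any 60 degrees from it, about 10 degrees to spare. Screw is fixed. Key home: collar on screw head, crossbar centre 90 mm above here.
- small_key_grip (a point): Centre of the crossbar of the smaller T-key, to be left in the other hole of the stand: same form but smaller: the crossbar is 60 mm long (y) and 14 mm wide, its centre 110 mm above the table (top 121 mm), and the hexagon 20 mm across flats.
- stand: Dark hardwood block fixed to the table, 84 mm (x) x 212 mm (y) x 55 mm high, origin at the centre of its underside. Two round holes, 60 mm either way along y from its centre, 43 mm wide and 48 mm deep; one key stands in each, which in which varies.
There are look-alikes about, which are no part of the job. Leave any purple look-alike of the part that bears key_grip alone.

How it is judged (in metres and radians):
At the end, for the whole second after the job is handed in: The larger key stands at rest in the screw's socket, its crossbar's centre 80 to 96 mm above the socket's mouth (90 mm when home), within 15 mm of the socket's axis and tilted less than 10 degrees; the smaller key's crossbar is within 30 mm of where it began (z of key_grip in the frame of socket between 0.08 and 0.096 m and horizontal distance between key_grip and socket below 0.015 m and angle between key_grip's own z axis and vertical below 0.175 rad and linear speed of key below 0.02 m/s and distance of small_key_grip from where it was at the start of the episode below 0.03 m); the robot touches nothing.
It fails at once if the smaller key is taken out of the stand or its crossbar moved by more than 30 mm (distance of small_key_grip from where it was at the start of the episode above 0.03 m).
It also fails if it takes over 48 s, if anything falls off the work surface, if the arm or the gripper's body presses on something with over 40 N, if the wrist force passes 120 N, or if a joint passes its speed limit or range.

## Robot

A 6-joint arm with a two-finger parallel gripper is mounted at the origin on the work surface. World frame = base frame: x ahead of the robot, y to its left, z up, the work surface at z = 0. Lengths are in m, angles in degrees, forces in N, time in s.
With the tool pointing down it reaches from about 0.375 to 0.925 m from the base axis. Payload 5.7 kg.
Tool frame: the origin (TCP) lies at the very end of the fingers, on their centre line; the grasp point (between the pads) lies 19 mm behind it; x points along the fingers, y is the direction in which the jaws open and shut, and the axes are right-handed (so a half turn about x gives the same grasp; the last joint's range is limited). The gripper opens to 85 mm and grips with 20 to 120 N. Pads are 22 mm wide; open, the fingers measure 114 mm over their backs; the gripper's body (76 mm by 85 mm) begins 54 mm behind the grasp point. The pads swing forward as they close: fully open they stand 13 mm farther back than shut.
Start: joints at [-76.61, 20.558, 86.54, -0, 72.909, -6.595], TCP at [0.205, -0.564, 0.231] pointing down, gripper open.
Joint ranges: [-170.27, 170.27], [-57.76, 135], [12.27, 136.19], [-55.21, 235.2], [11.17, 155.16], [-170.74, 170.74]. Speed limits (degrees/s): [136.94, 136.94, 180, 180, 180, 180].

## Interface

Orientations are given as a 3x3 rotation matrix whose columns are the frame's x, y, z axes.
In Python, from rig import * gives the robot as it stands. The module is installed in compiled form; this text tells all that it offers.
- The arm moves only by the tool servo_tool, never from a script. Its argument "steps" is a list of rows, each a list of 2 entries, a list of its own where there are three numbers: the shift along the world's x, y, z scaled (see below), then the turn, a rotation vector about the world's x, y, z scaled (see below). A call has exactly 10 rows; each row shifts and turns the commanded pose from where the row before left it; what a row does not reach is not made up. The controller multiplies each number of a shift by 0.06 m and each number of a turn by 0.1 rad. A row lasts 1/8 s, in which the tool goes at most 62.5 mm and 10.7 degrees, less where a joint would pass 70% of its speed; a pose out of reach is approached as far as the arm can. A call with a number of a shift or a turn outside -1 to 1 is refused whole. A call with a gripper value outside its range is refused whole. "gripper" is the opening, from -1 (shut) to 1 (fully open), set as the call begins (left out, the last holds). The fingers move at their own pace and stop on an object; "grip_force" is the grip in N (left out, the last holds). Time passes only in rows, so rows that do not move let the fingers close, or fill a call up. It gives the time, the measured TCP pose, the force and the opening at its end, in the units of the state.
- get_obs(): the state, without advancing time (a new reading comes with each control period).
- read_camera(name): name is "side" or "top" or "wrist"; returns the picture (384x512x3 uint8, red, green, blue); there is no depth.
- camera_params(name): a dict with "K" (3x3 intrinsics, pixels), "k1" (the pictures are not rectified: a ray, as slopes to the right and down, at radius r is drawn at 1 + k1 r^2 times it, then the intrinsics apply), "pose" (4x4, takes a point from camera to world coordinates). Camera axes: x right, y down, z forward; pixel columns grow to the right and rows downward; lengths in m; the calibration is good to about 2 mm. A picture is of the moment at which its call begins: read the wrist's pose just before it. camera_params takes no time and is no camera call; for the wrist camera it gives the pose at the moment of the call.
- finish_job(): hands the job in, once; it reports no verdict.
The state is a dict: "time_s": time; "q": joint angles; "joint_vel": joint speeds; "effort": joint torques, N m; "tcp_pos": TCP position; "tcp_rot": TCP orientation; "force": force on the tool from outside, world axes, zero at the start; "wrist_torque": the same for the moment, N m; "grip_width": opening from 0.0 (shut) to 1.0 (fully open).
Only numpy, scipy, OpenCV 4.12 (cv2) and the standard library are available. Lean on these libraries where they do the work, as an engineer would, in place of code of your own. Each camera call takes 0.05 s, during which the arm holds its last target.

## Working session

There is one attempt and no reset: what is moved stays moved. The work goes in short steps, Python scripts to look and compute and a tool call to move; the robot and the scene stay as the last step left them, time stands still between calls to the robot, and variables do not carry over. Pictures are saved under pics/ and viewed, and the job is handed in when it is done.

Besides the shell and the picture viewer there is one more tool, called after "Call:" as name([rows], argument=value, ...), one row to a line, values as JSON. servo_tool: Moves the arm, as the interface text tells. Its arguments: {"type":"object","properties":{"steps":{"type":"array","items":{"type":"array"}},"gripper":{"type":"number"},"grip_force":{"type":"number"}},"required":["steps"]}

```bash
mkdir -p pics; cat > h.py <<'E'
from rig import *
import numpy as np, cv2
def snap(name,fn):
    p=camera_params(name); im=np.array(read_camera(name)); cv2.imwrite('pics/'+fn,cv2.cvtColor(im,cv2.COLOR_RGB2BGR)); return im,p
def ray(p,u,v):
    K=np.array(p['K']); d=np.array([(u-K[0,2])/K[0,0],(v-K[1,2])/K[1,1]]); s=d.copy()
    for _ in range(30): s=d/(1+p['k1']*(s@s))
    T=np.array(p['pose']); return T[:3,3],T[:3,:3]@np.array([s[0],s[1],1])
def atz(p,u,v,z):
    o,d=ray(p,u,v); return o+d*(z-o[2])/d[2]
def proj(p,X):
    T=np.array(p['pose']); c=T[:3,:3].T@(np.array(X)-T[:3,3]); s=c[:2]/c[2]; s=s*(1+p['k1']*(s@s)); K=np.array(p['K'])
    return np.array([K[0,0]*s[0]+K[0,2],K[1,1]*s[1]+K[1,2]])
E
python3 - <<'E'
from h import *
for n in ['top','side']:
    im,p=snap(n,n+'0.png'); print(n,np.round(p['K'],1).tolist(),p['k1'],np.round(p['pose'],3).tolist())
o=get_obs(); print(o)
E
```

```text
top [[478.8, 0.0, 255.0], [0.0, 478.8, 183.4], [0.0, 0.0, 1.0]] -0.1461364110582834 [[0.003, -0.99, 0.138, 0.22], [-1.0, -0.001, 0.015, 0.077], [-0.015, -0.138, -0.99, 1.399], [0.0, 0.0, 0.0, 1.0]]
side [[428.8, 0.0, 258.2], [0.0, 428.8, 192.1], [0.0, 0.0, 1.0]] -0.02769796067759629 [[0.994, -0.082, 0.069, 0.375], [-0.107, -0.708, 0.698, -0.569], [-0.008, -0.701, -0.713, 0.778], [0.0, 0.0, 0.0, 1.0]]
{'time_s': 0.1, 'q': array([-7.66104384e+01,  2.05944274e+01,  8.65934375e+01,  1.07335329e-03,
        7.29075200e+01, -6.59579088e+00]), 'joint_vel': array([ 0.00122888, -0.00796995, -0.20056545, -0.03644478,  0.09813265,
       -0.03416932]), 'effort': array([-4.22260882e-04, -5.28650916e+01, -2.79351944e+01, -1.86804436e-04,
        5.03053321e-03, -1.03663152e-05]), 'tcp_pos': array([ 0.20491418, -0.56327316,  0.23052687]), 'tcp_rot': array([[-3.68094836e-04,  3.41774409e-01, -9.39781952e-01],
       [ 1.62367464e-03, -9.39780573e-01, -3.41774543e-01],
       [-9.99998614e-01, -1.65170556e-03, -2.09002063e-04]]), 'force': array([ 0.80124679, -0.40054797, -0.0029723 ]), 'wrist_torque': array([ 0.0226746 , -0.00421298, -0.00576426]), 'grip_width': 0.9998180677118049}
```

View pics/top0.png

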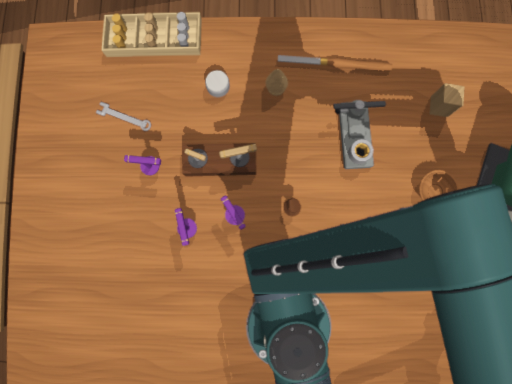

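View pics/side0.png

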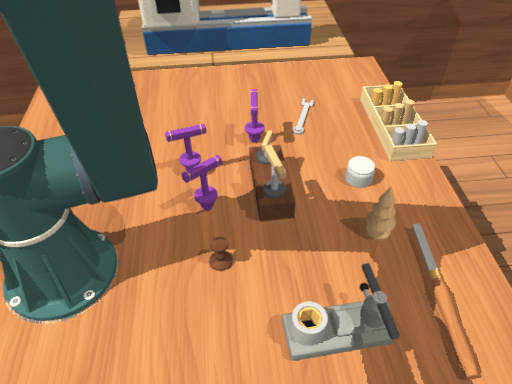

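```bash
python3 - <<'E'
import cv2,numpy as np
t=cv2.imread('pics/top0.png'); s=cv2.imread('pics/side0.png')
def c(im,x,y,w,h,k,fn): cv2.imwrite('pics/'+fn,cv2.resize(im[y:y+h,x:x+w],None,fx=k,fy=k,interpolation=cv2.INTER_CUBIC))
c(t,175,130,90,60,8,'t_stand.png'); c(t,325,90,75,75,8,'t_sock.png')
c(s,240,125,70,100,6,'s_stand.png'); c(s,275,290,70,60,8,'s_sock.png')
E
```

```text
(no output)
```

View pics/t_stand.png

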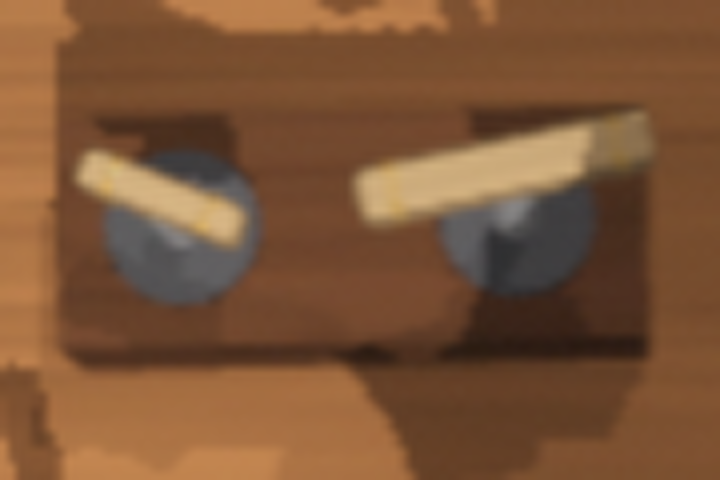

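View pics/t_sock.png

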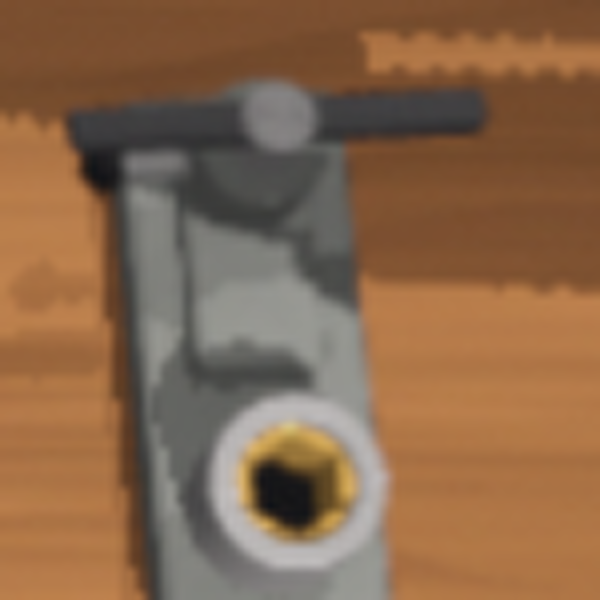

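View pics/s_stand.png

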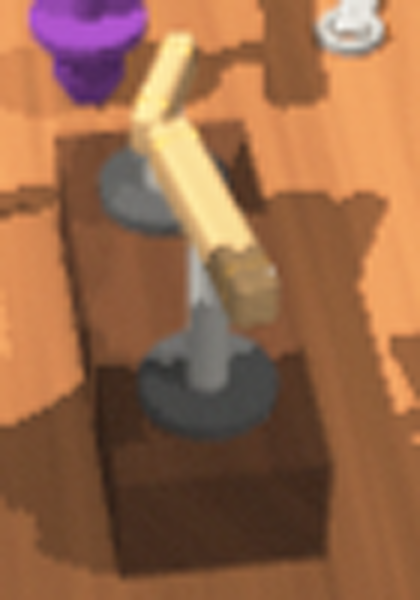

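View pics/s_sock.png

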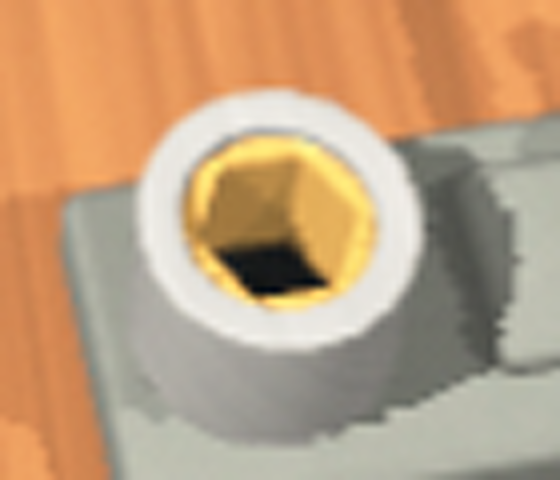

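```bash
python3 - <<'E'
from h import *
t=camera_params('top'); s=camera_params('side')
T=lambda x,y,z:atz(t,175+x/8-.5+.06,130+y/8-.5+.06,z)
S=lambda x,y,z:atz(s,240+x/6-.5+.08,125+y/6-.5+.08,z)
r=np.round
# big key top
a=T(358,200,.156);b=T(645,135,.156); d=b-a
print('big top',r((a+b)/2,4),np.linalg.norm(d),np.degrees(np.arctan2(d[1],d[0])))
print('collar big',r(T(517,225,.06),4),'collar small',r(T(183,228,.06),4))
a=T(88,170,.121);b=T(235,228,.121);d=b-a
print('small',r((a+b)/2,4),np.linalg.norm(d),np.degrees(np.arctan2(d[1],d[0])))
# side: top face ends
a=S(168,132,.156);b=S(247,262,.156);d=b-a
print('side big',r((a+b)/2,4),np.linalg.norm(d),np.degrees(np.arctan2(d[1],d[0])))
print('side collar',r(S(208,383,.06),4), 'small',r(S(165,185,.06),4))
T2=lambda x,y,z:atz(t,325+x/8-.44,90+y/8-.44,z)
S2=lambda x,y,z:atz(s,275+x/8-.44,290+y/8-.44,z)
print('sock',r(T2(298,482,.08),4),r(S2(280,220,.08),4))
# socket screw width
print(np.linalg.norm(T2(210,482,.08)-T2(387,482,.08)))
# base foot edges
for q in [(122,180),(150,600),(345,150),(388,600)]: print(r(T2(*q,.03),3))
# stand top corners
for q in [(60,105),(648,105),(60,345),(648,340)]: print('stand',r(T(*q,.055),3))
for X in [(0.4,0,0.145)]: print(proj(t,X),proj(s,X))
E
```

```text
big top [0.4816 0.1428 0.156 ] 0.09755777136962064 -76.98663253993791
collar big [0.4809 0.1421 0.06  ] collar small [0.4799 0.2616 0.06  ]
small [0.4782 0.2609 0.121 ] 0.05490339309768111 -111.68264075727649
side big [0.4817 0.1433 0.156 ] 0.07817808065086111 -75.77554103255356
side collar [0.4838 0.1412 0.06  ] small [0.4814 0.262  0.06  ]
sock [ 0.5004 -0.2048  0.08  ] [ 0.5002 -0.2062  0.08  ]
0.0632445348362974
[ 0.625 -0.154  0.03 ]
[ 0.467 -0.16   0.03 ]
[ 0.638 -0.238  0.03 ]
[ 0.467 -0.247  0.03 ]
stand [0.526 0.308 0.055]
stand [0.526 0.096 0.055]
stand [0.438 0.306 0.055]
stand [0.44  0.095 0.055]
[291.10276724 181.6289708 ] [242.60415171 211.5244126 ]
```

```bash
python3 - <<'E'
from h import *
t=camera_params('top'); s=camera_params('side'); w=camera_params('wrist')
o=get_obs(); R=np.array(o['tcp_rot']); W=np.array(w['pose'])
print('cam in tool',np.round(R.T@(W[:3,3]-o['tcp_pos']),3), np.round(R.T@W[:3,:3],2).tolist(), np.round(w['K'],0).tolist(), w['k1'])
S2=lambda x,y,z:atz(s,275+x/8-.44,290+y/8-.44,z)
T2=lambda x,y,z:atz(t,325+x/8-.44,90+y/8-.44,z)
c=np.array([.5003,-.2055])
def f(P): d=P[:2]-c; return np.round([np.linalg.norm(d)*1000,np.degrees(np.arctan2(d[1],d[0]))],1)
print('floor',f(S2(288,243,.034)),f(S2(215,245,.034)),f(S2(330,290,.034)))
print('mouth',f(S2(298,158,.075)),f(S2(360,225,.075)))
print('topfloor',f(T2(312,480,.034)),f(T2(300,525,.034)))
# post height: triangulate top knob
o1,d1=ray(t,325+280/8,90+115/8); o2,d2=ray(s,379,299)
A=np.c_[d1,-d2]; k=np.linalg.lstsq(A,o2-o1,rcond=None)[0]; print(o1+d1*k[0],o2+d2*k[1])
E
```

```text
cam in tool [-0.142 -0.    -0.072] [[-0.0, -0.28, 0.96], [1.0, 0.0, 0.0], [-0.0, 0.96, 0.28]] [[266.0, 0.0, 254.0], [0.0, 266.0, 198.0], [0.0, 0.0, 1.0]] -0.04324145590909262
floor [19.3 62.7] [ 20.4 114. ] [16.9 14.8]
mouth [18.3 65. ] [18.3 -4.2]
topfloor [ 17.9 -53.3] [  11.2 -123.1]
[ 0.6258712  -0.19889953  0.10533819] [ 0.62434473 -0.19878657  0.10483527]
```

Call:
servo_tool([
  [[0.49,0.6,0.03],[0,0,1]],
  [[0.49,0.6,0.03],[0,0,1]],
  [[0.49,0.6,0.03],[0,0,1]],
  [[0.49,0.6,0.03],[0,0,1]],
  [[0.49,0.6,0.03],[0,0,1]],
  [[0.49,0.6,0.03],[0,0,1]],
  [[0.49,0.6,0.03],[0,0,1]],
  [[0.49,0.6,0.03],[0,0,1]],
  [[0.49,0.6,0.03],[0,0,1]],
  [[0.49,0.6,0.03],[0,0,1]],
], gripper=1)

```text
time_s: 1.35
tcp_pos: [0.4996, -0.2024, 0.249]
tcp_rot: [[-0.001, 0.976, -0.217], [0.0, -0.217, -0.976], [-1.0, -0.001, -0.0]]
force: [1.3, 0.1, -0.1]
grip_width: 1.005
```

```bash
python3 - <<'E'
from h import *
import json
im,p=snap('wrist','w1.png'); o=get_obs(); print(o['tcp_pos'],o['time_s'],np.round(o['joint_vel'],1))
json.dump({k:np.array(v).tolist() for k,v in p.items()},open('w1.json','w'))
u=proj(p,[.5003,-.2055,.08]); print(u)
x,y=int(u[0])-40,int(u[1])-30
c=cv2.imread('pics/w1.png')[y:y+60,x:x+80]; cv2.imwrite('pics/w1c.png',cv2.resize(c,None,fx=10,fy=10,interpolation=cv2.INTER_CUBIC)); print(x,y)
E
```

```text
[ 0.5028927  -0.19838672  0.24938077] 1.4 [-3.7 -0.7  1.2 -1.6 -0.3  1.1]
[254.31279408 184.89561971]
214 154
```

View pics/w1c.png

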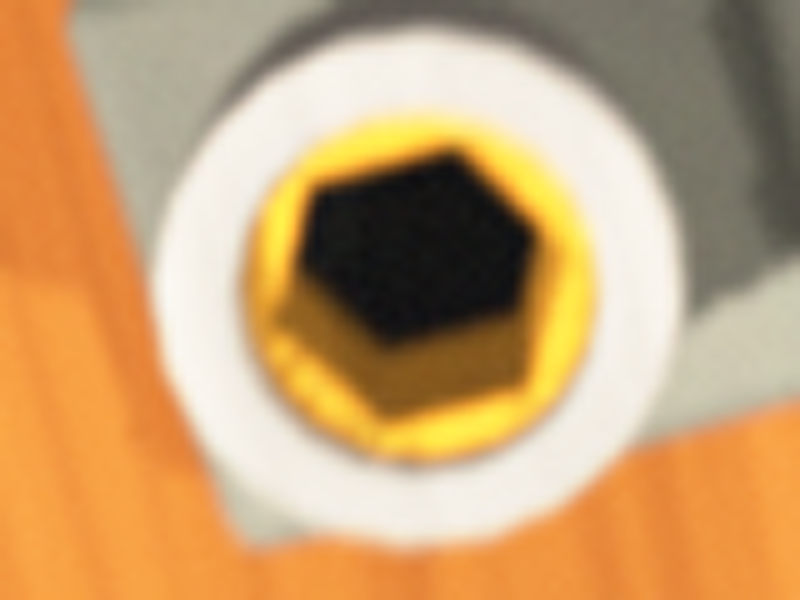

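View pics/w1.png

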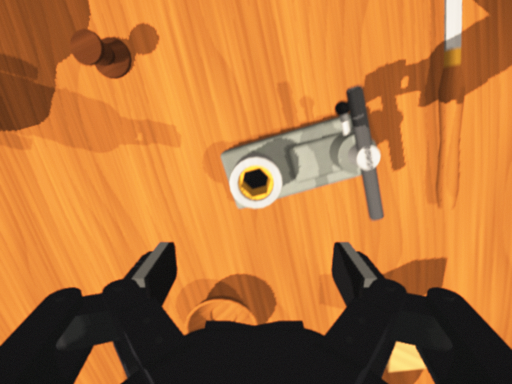

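```bash
python3 - <<'E'
from h import *
import json
p={k:np.array(v) for k,v in json.load(open('w1.json')).items()}; p['k1']=float(p['k1'])
F=lambda x,y,z:atz(p,214+x/10-.45,154+y/10-.45,z)
print('screw centre',F(420,283,.08),'dia',np.linalg.norm(F(155,283,.08)-F(685,283,.08)))
c=F(420,283,.08)[:2]
for z,L in [(.075,[(455,150),(545,240),(315,187),(388,417),(525,383),(280,318)]),(.034,[(388,345),(520,313),(300,262)])]:
  for q in L:
    d=F(*q,z)[:2]-c; a=np.degrees(np.arctan2(d[1],d[0])); print(z,q,np.round(np.linalg.norm(d)*1000,1),round(a,1),round((a+30)%60-30,1))
E
```

```text
screw centre [ 0.50255211 -0.20215299  0.08      ] dia 0.06357379347076339
0.075 (455, 150) 15.8 62.2 2.2
0.075 (545, 240) 15.8 3.1 3.1
0.075 (315, 187) 16.6 127.3 7.3
0.075 (388, 417) 18.5 -114.5 5.5
0.075 (525, 383) 18.9 -59.0 1.0
0.075 (280, 318) 18.0 -174.5 5.5
0.034 (388, 345) 19.7 -114.4 5.6
0.034 (520, 313) 20.4 -58.6 1.4
0.034 (300, 262) 17.9 -167.4 12.6
```

```bash
python3 - <<'E'
from h import *
import json
for i in range(3): read_camera('wrist')
im,p=snap('wrist','w2.png'); o=get_obs(); print(o['tcp_pos'],o['time_s'],np.round(o['joint_vel'],1))
json.dump({k:np.array(v).tolist() for k,v in p.items()},open('w2.json','w'))
u=proj(p,[.5003,-.2055,.08]); print(u)
x,y=int(u[0])-40,int(u[1])-30
c=cv2.imread('pics/w2.png')[y:y+60,x:x+80]; cv2.imwrite('pics/w2c.png',cv2.resize(c,None,fx=10,fy=10,interpolation=cv2.INTER_CUBIC)); print(x,y)
E
```

```text
[ 0.49853411 -0.20392376  0.24890058] 1.6 [-1.4 -0.1  0.1 -0.   0.   0. ]
[254.75791999 184.15013135]
214 154
```

View pics/w2c.png

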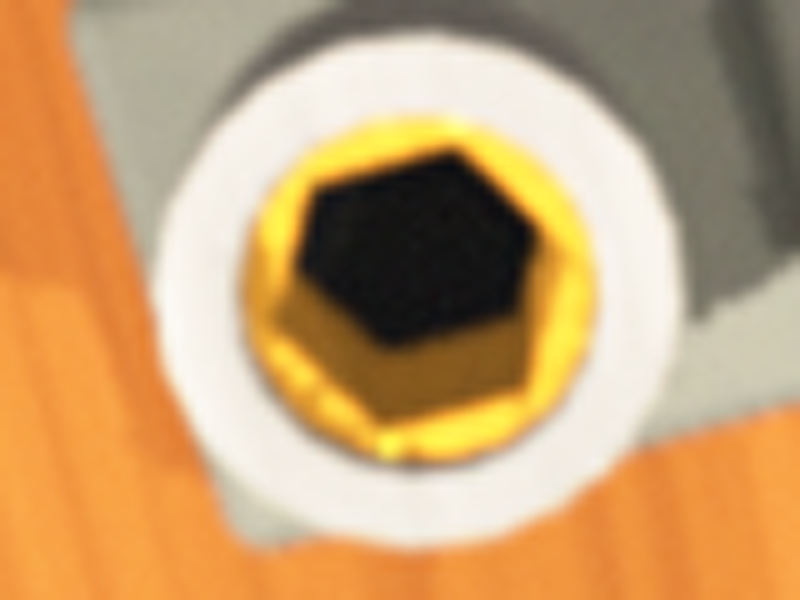

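```bash
python3 - <<'E'
from h import *
import json
p={k:np.array(v) for k,v in json.load(open('w2.json')).items()}; p['k1']=float(p['k1'])
F=lambda x,y,z:atz(p,214+x/10-.45,154+y/10-.45,z)
print('screw centre',F(420,288,.08),'dia',np.linalg.norm(F(157,288,.08)-F(685,288,.08)),np.linalg.norm(F(420,32,.08)-F(420,548,.08)))
ang=lambda a,b:np.degrees(np.arctan2(*(b-a)[1::-1]))
print('edges',[round((ang(F(*a,z),F(*b,z))+30)%60-30,1) for a,b,z in [((388,347),(520,315),.034),((388,422),(525,386),.075),((278,318),(388,422),.075),((317,187),(455,150),.075),((455,150),(545,240),.075)]])
E
```

```text
screw centre [ 0.50170487 -0.20354126  0.08      ] dia 0.06333565296524277 0.06350626451283416
edges [np.float64(1.5), np.float64(2.8), np.float64(3.0), np.float64(2.7), np.float64(2.4)]
```

Call:
servo_tool([
  [[-0.042,0.823,0],[0,0,0.64]],
  [[-0.042,0.823,0],[0,0,0.64]],
  [[-0.042,0.823,0],[0,0,0.64]],
  [[-0.042,0.823,0],[0,0,0.64]],
  [[-0.042,0.823,0],[0,0,0.64]],
  [[-0.042,0.823,0],[0,0,0.64]],
  [[-0.042,0.823,0],[0,0,0.64]],
  [[0,0,0],[0,0,0]],
  [[0,0,0],[0,0,0]],
  [[0,0,0],[0,0,0]],
])

```text
time_s: 2.85
tcp_pos: [0.4815, 0.1401, 0.2492]
tcp_rot: [[-0.0, 0.975, 0.221], [-0.001, 0.221, -0.975], [-1.0, -0.0, 0.0]]
force: [-0.0, -0.1, 0.1]
grip_width: 1.0
```

```bash
python3 - <<'E'
from h import *
import json
im,p=snap('wrist','w3.png'); o=get_obs(); print(o['tcp_pos'],o['time_s'],np.round(o['joint_vel'],1),o['q'])
json.dump({k:np.array(v).tolist() for k,v in p.items()},open('w3.json','w'))
u=proj(p,[.4815,.1425,.156]); print(u)
x,y=int(u[0])-80,int(u[1])-60
c=cv2.imread('pics/w3.png')[y:y+120,x:x+160]; cv2.imwrite('pics/w3c.png',cv2.resize(c,None,fx=5,fy=5,interpolation=cv2.INTER_CUBIC)); print(x,y)
E
```

```text
[0.48157314 0.14025215 0.24923271] 2.9 [ 0.3 -0.  -0.1  0.2 -0.1 -0. ] [ 8.35819225e+00  1.14278949e+01  9.70060691e+01 -2.26080426e-02
  7.15825079e+01 -4.43146152e+00]
[253.39336156 198.24626986]
173 138
```

View pics/w3c.png

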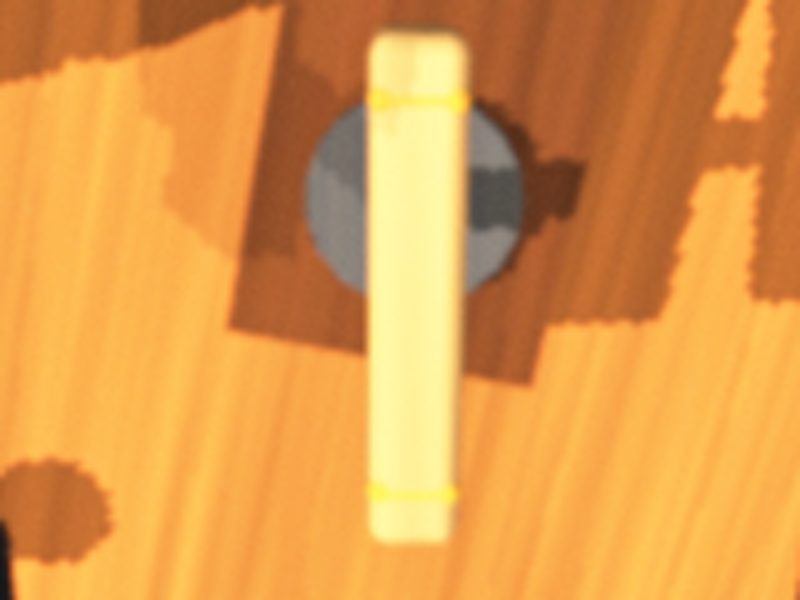

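```bash
python3 - <<'E'
from h import *
import json
p={k:np.array(v) for k,v in json.load(open('w3.json')).items()}; p['k1']=float(p['k1'])
F=lambda x,y,z:atz(p,173+x/5-.4,138+y/5-.4,z)
a=F(420,35,.156); b=F(413,542,.156); print((a+b)/2,np.linalg.norm(a-b),np.degrees(np.arctan2(*(a-b)[1::-1])))
print('w',np.linalg.norm(F(369,290,.156)-F(466,290,.156)),'collar',F(415,195,.065))
E
```

```text
[0.48369726 0.14311724 0.156     ] 0.09739529333026577 102.29926933275803
w 0.017851068546066325 collar [0.48373615 0.14440248 0.065     ]
```

Call:
servo_tool([
  [[0.004,0.008,-0.342],[0,0,0]],
  [[0.004,0.008,-0.342],[0,0,0]],
  [[0.004,0.008,-0.342],[0,0,0]],
  [[0.004,0.008,-0.342],[0,0,0]],
  [[0.004,0.008,-0.342],[0,0,0]],
  [[0.004,0.008,-0.342],[0,0,0]],
  [[0,0,0],[0,0,0]],
  [[0,0,0],[0,0,0]],
  [[0,0,0],[0,0,0]],
  [[0,0,0],[0,0,0]],
])

```text
time_s: 4.15
tcp_pos: [0.4834, 0.1447, 0.1269]
tcp_rot: [[0.001, 0.975, 0.224], [0.0, 0.224, -0.975], [-1.0, 0.001, 0.0]]
force: [-0.8, 0.6, -0.1]
grip_width: 1.001
```

Call:
servo_tool([
  [[0,0,0],[0,0,0]],
  [[0,0,0],[0,0,0]],
  [[0,0,0],[0,0,0]],
  [[0,0,0],[0,0,0]],
  [[0,0,0],[0,0,0]],
  [[0,0,0],[0,0,0]],
  [[0,0,0],[0,0,0]],
  [[0,0,0],[0,0,0]],
  [[0,0,0],[0,0,0]],
  [[0,0,0],[0,0,0]],
], gripper=-1, grip_force=80)

```text
time_s: 5.4
tcp_pos: [0.4828, 0.1446, 0.1263]
tcp_rot: [[-0.0, 0.975, 0.224], [-0.0, 0.224, -0.975], [-1.0, -0.0, 0.0]]
force: [-1.6, -0.6, 5.6]
grip_width: 0.195
```

Call:
servo_tool([
  [[0,0,0.17],[0,0,0]],
  [[0,0,0.34],[0,0,0]],
  [[0,0,0.34],[0,0,0]],
  [[0,0,0.34],[0,0,0]],
  [[0,0,0.34],[0,0,0]],
  [[0,0,0.34],[0,0,0]],
  [[0,0,0.17],[0,0,0]],
  [[0,0,0],[0,0,0]],
  [[0,0,0],[0,0,0]],
  [[0,0,0],[0,0,0]],
])

```text
time_s: 6.65
tcp_pos: [0.4822, 0.1446, 0.2476]
tcp_rot: [[-0.002, 0.975, 0.224], [-0.0, 0.224, -0.975], [-1.0, -0.002, -0.0]]
force: [-0.5, 0.8, -3.3]
grip_width: 0.192
```

```bash
python3 - <<'E'
from h import *
im,p=snap('side','s4.png'); o=get_obs(); print(o['tcp_pos'],o['time_s'],o['force'],o['wrist_torque'],o['grip_width'])
cv2.imwrite('pics/s4c.png',cv2.resize(cv2.imread('pics/s4.png')[30:230,180:400],None,fx=3,fy=3,interpolation=cv2.INTER_CUBIC))
im,p=snap('wrist','w4.png')
E
```

```text
[0.4823309  0.14463238 0.24775173] 6.7 [ 0.15283591  0.08646428 -3.73897049] [ 0.02757692 -0.05030307  0.01808119] 0.19746900689765995
```

View pics/s4c.png

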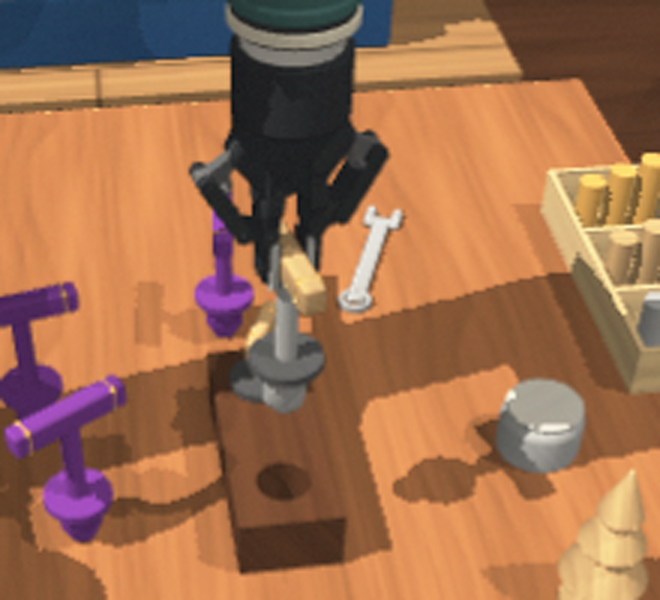

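View pics/w4.png

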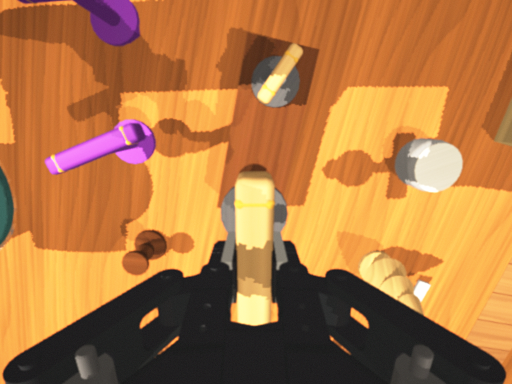

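```bash
python3 - <<'E'
from h import *
p=camera_params('wrist'); o=get_obs(); R=np.array(o['tcp_rot']);t=np.array(o['tcp_pos'])
T=lambda P: np.round(1000*(R.T@(P-t)),1)
e=atz(p,254,172,t[2]+.030)
print('end in tool',T(e))
print('near end',T(atz(p,254,325,t[2]+.030)))
for z in (.177,.185): print('collar L,R',T(atz(p,221,212,t[2]-.0+ z-.248)),T(atz(p,287,212,t[2]+z-.248)))
# empty
cv2.imwrite('pics/w4c.png',cv2.resize(cv2.imread('pics/w4.png')[155:275,190:320],None,fx=6,fy=6,interpolation=cv2.INTER_CUBIC))
E
```

```text
end in tool [-30.    0.8 -50.4]
near end [-30.    1.1  29.6]
collar L,R [ 71.  -27.    3.3] [71.  29.1  3.2]
collar L,R [ 63.  -25.9   0.5] [63.  28.   0.4]
```

View pics/w4c.png

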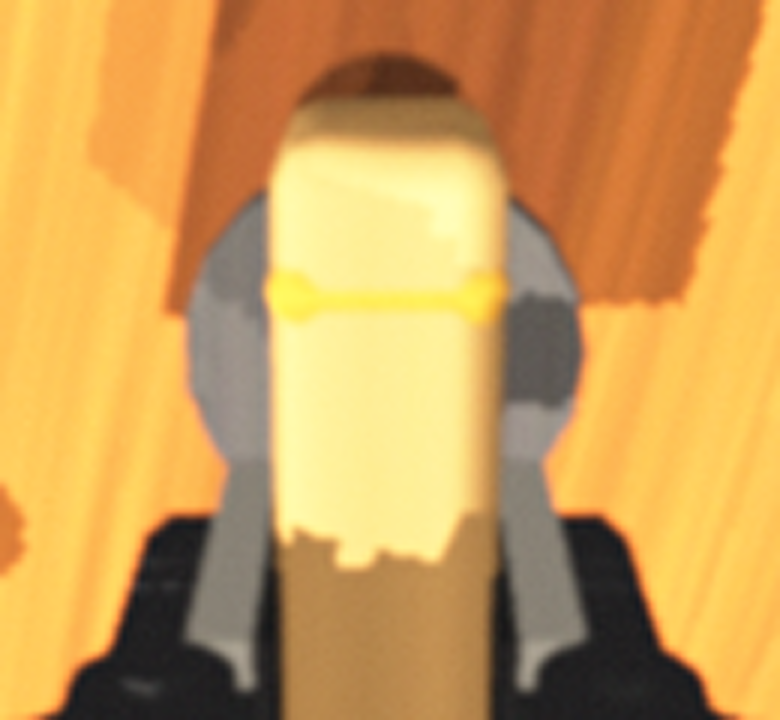

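Call:
servo_tool([
  [[0.034,-0.4,0],[0,0,-0.2]],
  [[0.034,-0.7,0],[0,0,-0.2]],
  [[0.034,-0.8,0],[0,0,-0.2]],
  [[0.034,-0.8,0],[0,0,-0.2]],
  [[0.034,-0.8,0],[0,0,-0.2]],
  [[0.034,-0.8,0],[0,0,-0.2]],
  [[0.034,-0.7,0],[0,0,-0.2]],
  [[0.034,-0.5,0],[0,0,-0.2]],
  [[0.034,-0.28,0],[0,0,-0.2]],
  [[0,0,0],[0,0,0]],
])

```text
time_s: 8.0
tcp_pos: [0.5013, -0.2027, 0.2483]
tcp_rot: [[-0.0, 0.999, 0.044], [0.0, 0.044, -0.999], [-1.0, -0.0, -0.0]]
force: [-0.2, -0.1, -3.6]
grip_width: 0.192
```

Call:
servo_tool([
  [[0,0,0],[0,0,0]],
  [[0,0,0],[0,0,0]],
  [[0,0,0],[0,0,0]],
  [[0,0,0],[0,0,0]],
  [[0,0,-0.1],[0,0,0]],
  [[0,0,-0.1],[0,0,0]],
  [[0,0,-0.1],[0,0,0]],
  [[0,0,0],[0,0,0]],
  [[0,0,0],[0,0,0]],
  [[0,0,0],[0,0,0]],
])

```text
time_s: 9.25
tcp_pos: [0.5014, -0.2022, 0.2308]
tcp_rot: [[0.0, 0.999, 0.046], [-0.0, 0.046, -0.999], [-1.0, 0.0, 0.0]]
force: [0.8, 0.7, -3.7]
grip_width: 0.197
```

```bash
python3 - <<'E'
from h import *
im,p=snap('side','s5.png'); o=get_obs(); print(o['tcp_pos'],o['tcp_rot'].round(3).tolist(),o['time_s'],o['force'],o['wrist_torque'],o['grip_width'])
cv2.imwrite('pics/s5c.png',cv2.resize(cv2.imread('pics/s5.png')[200:350,230:400],None,fx=4,fy=4,interpolation=cv2.INTER_CUBIC))
im,p=snap('top','t5.png')
cv2.imwrite('pics/t5c.png',cv2.resize(cv2.imread('pics/t5.png')[110:190,310:410],None,fx=7,fy=7,interpolation=cv2.INTER_CUBIC))
im,p=snap('wrist','w5.png')
E
```

```text
[ 0.50139156 -0.20222473  0.23078721] [[0.0, 0.999, 0.046], [-0.0, 0.046, -0.999], [-1.0, 0.0, 0.0]] 9.3 [ 0.37964674  0.29092257 -3.96432113] [ 0.01483403  0.0835458  -0.03665677] 0.20038608585622036
```

View pics/s5c.png

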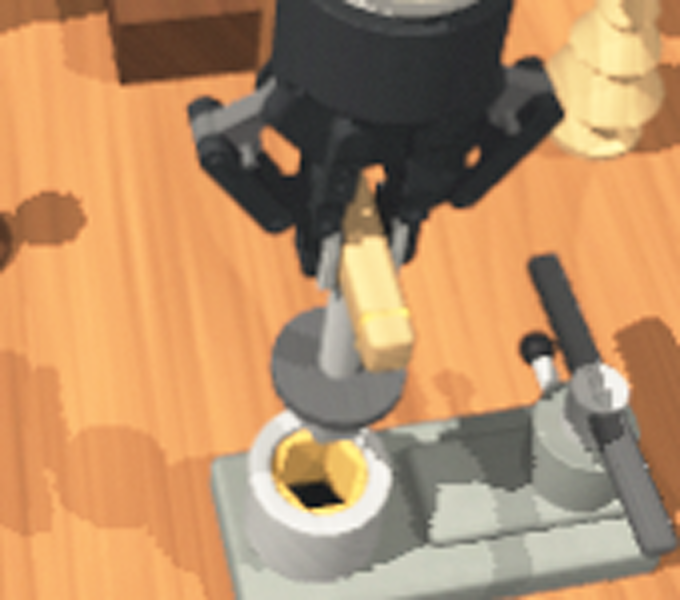

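View pics/w5.png

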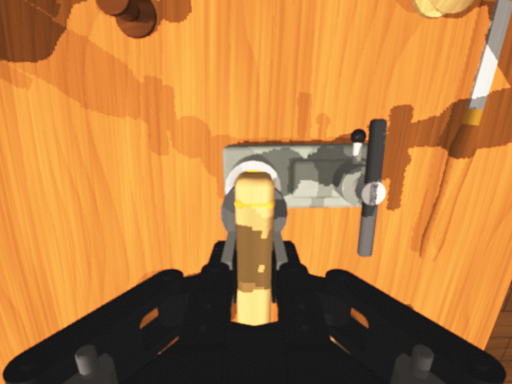

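```bash
python3 - <<'E'
from h import *
s=camera_params('side'); w=camera_params('wrist')
S=lambda x,y,z:atz(s,230+x/4-.375,200+y/4-.375,z)
print('collar bottom edge ellipse', [np.round(S(339,370,z),4) for z in (.160,.168)], np.linalg.norm(S(272,366,.164)-S(406,366,.164)))
print('screw',S(320,470,.08),np.linalg.norm(S(249,470,.08)-S(392,470,.08)))
cv2.imwrite('pics/w5c.png',cv2.resize(cv2.imread('pics/w5.png')[140:260,190:320],None,fx=6,fy=6,interpolation=cv2.INTER_CUBIC))
E
```

```text
collar bottom edge ellipse [array([ 0.5022, -0.2045,  0.16  ]), array([ 0.5005, -0.2093,  0.168 ])] 0.05481246414470305
screw [ 0.50025991 -0.20634965  0.08      ] 0.0634624491414109
```

View pics/w5c.png

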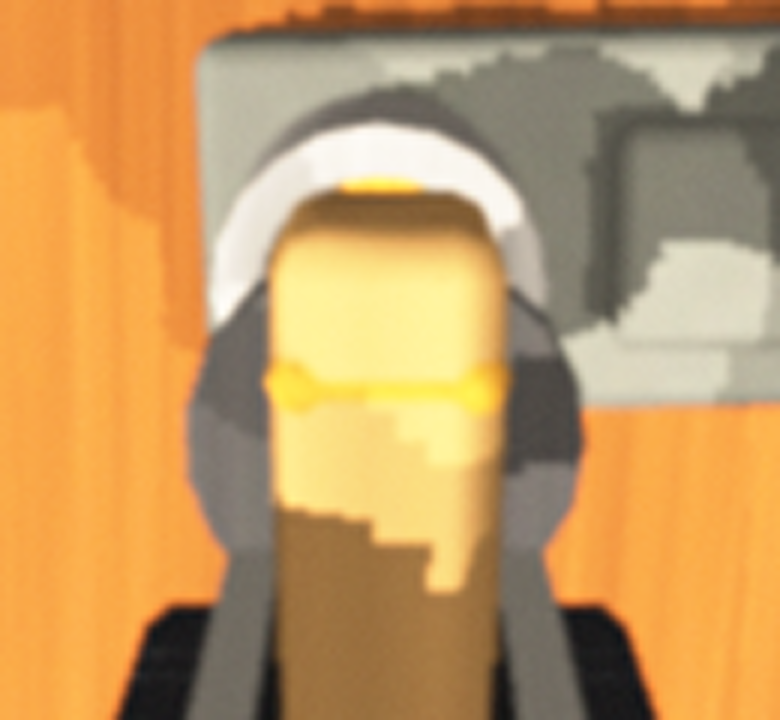

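View pics/t5c.png

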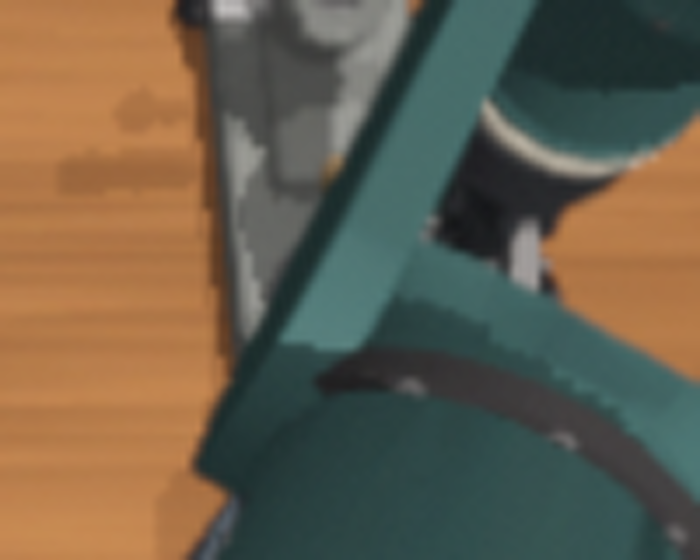

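Call:
servo_tool([
  [[-0.013,0,-0.167],[0,0,0]],
  [[0,0,-0.167],[0,0,0]],
  [[0,0,-0.167],[0,0,0]],
  [[0,0,-0.167],[0,0,0]],
  [[0,0,-0.05],[0,0,0]],
  [[0,0,-0.05],[0,0,0]],
  [[0,0,-0.05],[0,0,0]],
  [[0,0,-0.05],[0,0,0]],
  [[0,0,0],[0,0,0]],
  [[0,0,0],[0,0,0]],
])

```text
time_s: 10.65
tcp_pos: [0.5005, -0.2022, 0.1786]
tcp_rot: [[0.0, 0.999, 0.046], [-0.0, 0.046, -0.999], [-1.0, 0.0, 0.0]]
force: [0.6, 0.1, -3.8]
grip_width: 0.197
```

Call:
servo_tool([
  [[0,0,-0.03],[0,0,0]],
  [[0,0,-0.03],[0,0,0]],
  [[0,0,-0.03],[0,0,0]],
  [[0,0,-0.03],[0,0,0]],
  [[0,0,-0.03],[0,0,0]],
  [[0,0,0],[0,0,0]],
  [[0,0,0],[0,0,0]],
  [[0,0,0],[0,0,0]],
  [[0,0,0],[0,0,0]],
  [[0,0,0],[0,0,0]],
])

```text
time_s: 11.9
tcp_pos: [0.5004, -0.2021, 0.1695]
tcp_rot: [[-0.0, 0.999, 0.046], [-0.0, 0.046, -0.999], [-1.0, -0.0, 0.0]]
force: [0.4, 0.6, -3.0]
grip_width: 0.201
```

Call:
servo_tool([
  [[0,0,-0.03],[0,0,0]],
  [[0,0,-0.03],[0,0,0]],
  [[0,0,-0.03],[0,0,0]],
  [[0,0,-0.03],[0,0,0]],
  [[0,0,-0.03],[0,0,0]],
  [[0,0,-0.03],[0,0,0]],
  [[0,0,-0.03],[0,0,0]],
  [[0,0,-0.03],[0,0,0]],
  [[0,0,0],[0,0,0]],
  [[0,0,0],[0,0,0]],
])

```text
time_s: 13.15
tcp_pos: [0.5005, -0.2021, 0.1551]
tcp_rot: [[-0.0, 0.999, 0.046], [-0.0, 0.046, -0.999], [-1.0, -0.0, 0.0]]
force: [-0.0, 0.4, -3.9]
grip_width: 0.197
```

Call:
servo_tool([
  [[0,0,-0.02],[0,0,0]],
  [[0,0,-0.02],[0,0,0]],
  [[0,0,0],[0,0,0]],
  [[0,0,0],[0,0,0]],
  [[0,0,0],[0,0,0]],
  [[0,0,0],[0,0,0]],
  [[0,0,0],[0,0,0]],
  [[0,0,0],[0,0,0]],
  [[0,0,0],[0,0,0]],
  [[0,0,0],[0,0,0]],
])

```text
time_s: 14.4
tcp_pos: [0.5005, -0.2021, 0.1527]
tcp_rot: [[-0.0, 0.999, 0.046], [0.0, 0.046, -0.999], [-1.0, -0.0, -0.0]]
force: [-0.6, -0.2, -4.2]
grip_width: 0.196
```

```bash
python3 - <<'E'
from h import *
im,p=snap('side','s6.png'); o=get_obs(); print(o['tcp_pos'],o['time_s'],o['force'],o['wrist_torque'],o['grip_width'])
cv2.imwrite('pics/s6c.png',cv2.resize(cv2.imread('pics/s6.png')[200:350,230:400],None,fx=4,fy=4,interpolation=cv2.INTER_CUBIC))
E
```

```text
[ 0.50041847 -0.20209293  0.15264423] 14.45 [ 0.29611282 -0.59433253 -2.91509372] [ 0.02069818 -0.0299823  -0.01125652] 0.20109231355698917
```

View pics/s6c.png

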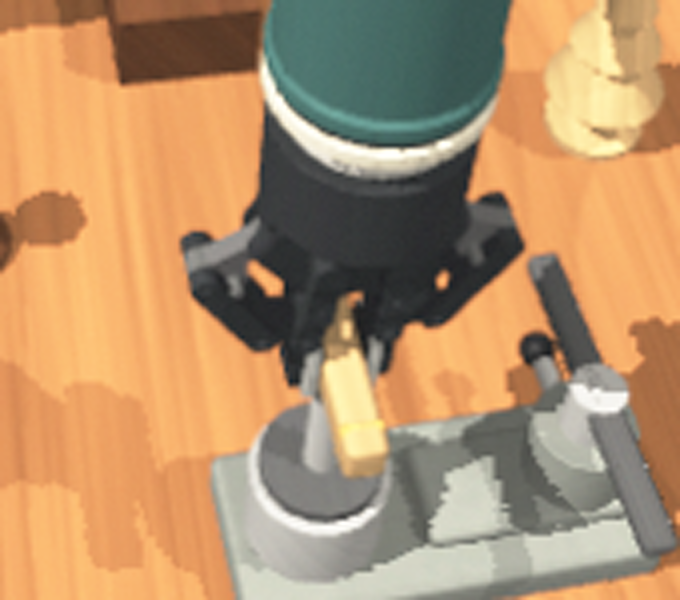

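Call:
servo_tool([
  [[0,0,-0.01],[0,0,0]],
  [[0,0,-0.01],[0,0,0]],
  [[0,0,-0.01],[0,0,0]],
  [[0,0,0],[0,0,0]],
  [[0,0,0],[0,0,0]],
  [[0,0,0],[0,0,0]],
  [[0,0,0],[0,0,0]],
  [[0,0,0],[0,0,0]],
  [[0,0,0],[0,0,0]],
  [[0,0,0],[0,0,0]],
])

```text
time_s: 15.7
tcp_pos: [0.5004, -0.2022, 0.1513]
tcp_rot: [[0.0, 0.999, 0.046], [-0.0, 0.046, -0.999], [-1.0, 0.0, 0.0]]
force: [-3.7, 1.0, 5.2]
grip_width: 0.199
```

Call:
servo_tool([
  [[0,0,0],[0,0,0]],
  [[0,0,0],[0,0,0]],
  [[0,0,0],[0,0,0]],
  [[0,0,0],[0,0,0]],
  [[0,0,0],[0,0,0]],
  [[0,0,0],[0,0,0]],
  [[0,0,0],[0,0,0]],
  [[0,0,0],[0,0,0]],
  [[0,0,0],[0,0,0]],
  [[0,0,0],[0,0,0]],
], gripper=1)

```text
time_s: 16.95
tcp_pos: [0.5004, -0.2021, 0.1509]
tcp_rot: [[-0.0, 0.999, 0.046], [0.0, 0.046, -0.999], [-1.0, -0.0, -0.0]]
force: [-0.1, 1.1, 0.5]
grip_width: 1.004
```

Call:
servo_tool([
  [[0,0,0.1],[0,0,0]],
  [[0,0,0.2],[0,0,0]],
  [[0,0,0.3],[0,0,0]],
  [[0,0,0.4],[0,0,0]],
  [[0,0,0.4],[0,0,0]],
  [[0,0,0.4],[0,0,0]],
  [[0,0,0.2],[0,0,0]],
  [[0,0,0],[0,0,0]],
  [[0,0,0],[0,0,0]],
  [[0,0,0],[0,0,0]],
])

```text
time_s: 18.2
tcp_pos: [0.4999, -0.2018, 0.2698]
tcp_rot: [[-0.002, 0.999, 0.046], [0.001, 0.046, -0.999], [-1.0, -0.002, -0.001]]
force: [0.2, 0.0, -0.6]
grip_width: 0.997
```

```bash
python3 - <<'E'
from h import *
im,p=snap('side','s7.png'); o=get_obs(); print(o['tcp_pos'],o['time_s'],o['force'],o['grip_width'],np.round(o['joint_vel'],1))
cv2.imwrite('pics/s7c.png',cv2.resize(cv2.imread('pics/s7.png')[120:350,200:400],None,fx=2.6,fy=2.6,interpolation=cv2.INTER_CUBIC))
im,w=snap('wrist','w7.png')
for n,q in (('s',p),('w',w)):
  for X in [(.501,-.204,.08),(.501,-.204,.181),(.480,.261,.121)]: print(n,X,proj(q,X).round(1))
E
```

```text
[ 0.49993878 -0.20183441  0.26991416] 18.25 [-0.11925188  0.61851726  0.73260237] 1.00090780238612 [ 0.  -0.  -0.2  0.   0.   0. ]
s (0.501, -0.204, 0.08) [309.8 315.9]
s (0.501, -0.204, 0.181) [314.7 284.9]
s (0.48, 0.261, 0.121) [266.7 136.8]
w (0.501, -0.204, 0.08) [254.1 180.5]
w (0.501, -0.204, 0.181) [254.  204.6]
w (0.48, 0.261, 0.121) [ 255.8 -293.1]
```

View pics/s7c.png

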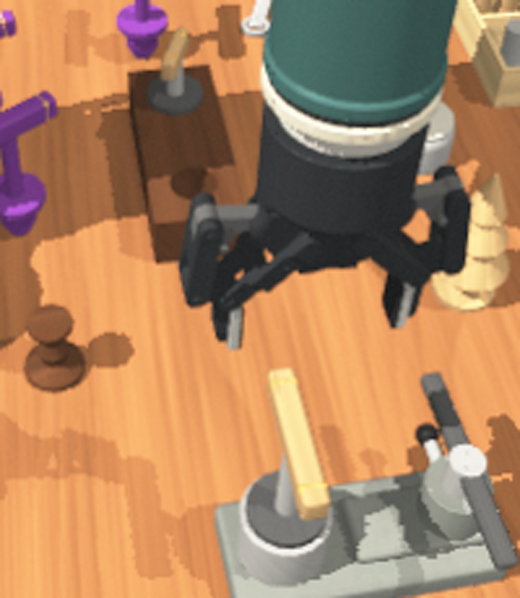

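View pics/w7.png

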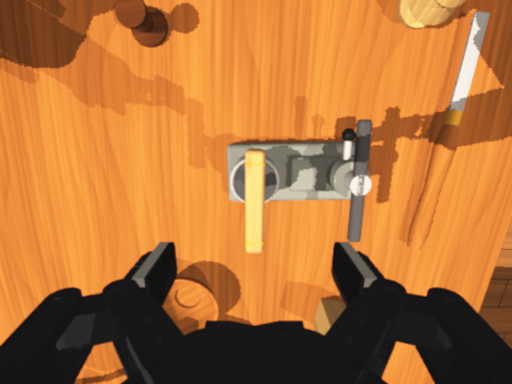

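The key stands upright with its collar on the screw head. In the wrist image the bar's middle is at (255,201), against (254,205) predicted for home. In the side image the small key is unmoved in the stand, and the gripper is clear.

```bash
python3 -c "
from rig import *
print(finish_job())"
```

```text
the job is handed in; nothing more can be done
None
```

I took the larger T-key out of the stand, turned it about 10° to line up with the socket (yaw about 2.5°) and lowered it in. I then let go, raised the gripper clear and handed the job in at about 18.3 s.

- **Seating:** The hexagon went in with no sign of contact. The only contact was a rise to about 5 N upward when the collar touched, with the tool tip at 0.151 m, which is the height expected for the key fully home.
- **After release:** The side and wrist pictures show the key upright with its collar on the screw head. In the wrist picture the crossbar's middle was within about 4 px of where it should be when home.
- **Other objects:** In the last side picture the smaller key is still standing in its hole. I judged that by eye and did not re-measure its position. The purple look-alikes were left alone.
- **Disagreement:** The cameras differed by 2–3 mm on the socket's position. I aimed between the readings, within the fit's clearance. No check failed.

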